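Return two press mandrels to the graded rack

ROBOT

A 6-joint arm with a two-finger parallel gripper is mounted at the origin on the work surface. World frame = base frame: x ahead of the robot, y to its left, z up, the work surface at z = 0. Lengths are in m, angles in degrees, forces in N, time in s.
With the tool pointing down it reaches from about 0.375 to 0.9 m from the base axis. Payload 3.1 kg.
Tool frame: the origin (TCP) lies at the very end of the fingers, on their centre line; the grasp point (between the pads) lies 19 mm behind it; z points along the fingers, y is the line along which they close (so a half turn about z gives the same grasp; the last joint's range is limited). The gripper opens to 87 mm and grips with 3 to 60 N. Pads are 19 mm wide; open, the fingers measure 117 mm over their backs; the gripper's body (75 mm by 190 mm) begins 51 mm behind the grasp point.
Start: joints at [-77.435, 30.224, 82.088, -0, 67.689, -10.227], TCP at [0.242, -0.576, 0.186] pointing down, gripper open.
Joint ranges: [-176.69, 176.69], [-43.24, 126.21], [12.49, 139.97], [-82, 262], [0, 151.66], [-163.58, 163.58]. Speed limits (degrees/s): [159.86, 159.86, 180, 180, 180, 180].

INTERFACE

Orientations are given as a 3x3 rotation matrix whose columns are the frame's x, y, z axes.
In Python, from rig import * gives the robot as it stands.
- The arm moves only by the tool jog_arm, never from a script. Its arguments are lists of equal length, an entry for each row: "delta_pos": the shift along the world's x, y, z in cm, a list of three; "turn": the turn about the world's z in degrees; "grip": the closure, from 0 (fully open) to 1 (shut). In form: {"delta_pos": [[x, y, z], ...], "turn": [turn, ...], "grip": [grip, ...]}. A call has 1 to 12 rows; each row is the pose to reach, as a shift and turn from the pose commanded when the call began; what a row does not reach only later rows make up. A row lasts 1/8 s, in which the tool goes at most 62.5 mm and 10.7 degrees, less where a joint would pass 70% of its speed; a pose out of reach is approached as far as the arm can. A call with a gripper value outside its range is refused whole. The fingers move at their own pace and stop on an object; the grip force is fixed at half the most. Time passes only in rows, so rows that repeat a pose let the fingers close. It gives the time, the measured TCP pose, the force, the opening and the grip force at its end, in the units of the state.
- read_state(): the state, without advancing time (a new reading comes with each control period).
- capture(name): name is "scene" or "top"; returns a dict with "color" (384x512x3 uint8, blue, green, red), "fovy" (degrees; the focal length in pixels is half the picture's height over the tangent of half this angle, whatever the lens; pixels are square), "cx", "cy" (the principal point, pixels), "camera_from_world" (4x4, takes a point from world to camera coordinates). Camera axes: x right, y up, looking along -z (the intrinsics and any distortion apply to the point x, -y, -z); pixel columns grow to the right and rows downward; lengths in m; the calibration is good to about 2 mm. A picture is of the moment at which its call begins. There is no depth.
- hand_in(): hands the job in; it is judged then, once.
The state is a dict: "time_s": time; "joint_positions": joint angles; "qvel": joint speeds; "tau": joint torques, N m; "position": TCP position; "tcp_rot": TCP orientation; "force": force on the tool from outside, world axes, zero at the start; "moment": the same for the moment, N m; "opening": opening from 0.0 (shut) to 1.0 (fully open); "grasp_force": force on a finger pad.
Only numpy, scipy, OpenCV 4.12 (cv2) and the standard library are available. Lean on these libraries where they do the work, as an engineer would, in place of code of your own. Each camera call takes 0.05 s, during which the arm holds its last target. There are 200 camera calls.

TASK

Two press mandrels were left standing on the bench: the one with the blue band and the one with the red band. Put each away in the wooden rack, upright in the hole that matches its diameter, which is the smallest hole it will go into, standing right down on the bottom of the hole, and let go.

Things in the scene. Friction and masses are not known exactly. Their poses are not given: they have to be found in the camera images.
- mandrel_blue: Thin press mandrel: a plain round steel bar, 22 mm in diameter over its whole length, 120 mm tall, 0.24 to 0.48 kg, loose, standing upright on the bench. Its top end is painted blue and a blue band lies 6 to 18 mm below it; the foot has a 4 mm chamfer all round. Origin: centre of the foot's underside; z runs up its axis.
- mandrel_red: Thick press mandrel: a plain round aluminium bar, 38 mm in diameter over its whole length, 120 mm tall, 0.25 to 0.5 kg, loose, standing upright on the bench. Its top end is painted red and a red band lies 6 to 18 mm below it; the foot has a 4 mm chamfer all round. Origin: centre of the foot's underside; z runs up its axis.
- rack: Fixed wooden block 85 x 263 x 60 mm (x, y, z). Origin: centre of underside; z up; y along its row of 5 round blind holes, at x = 0, 45 mm deep (floor at z = 15), 4 mm chamfer. Diameter at y, mm: 19 at +106, 27 at +69, 35 at +24, 43 at -29, 51 at -90. Each is 5 mm wider than its mandrel. The 19 one holds its own (yellow, top at z = 105); the rest are empty. Yaw up to 20 degrees.

How it is judged (in metres and radians):
At the end, for the whole second after the job is handed in: Both mandrels stand at rest and released in the rack: the blue-banded 22 mm one in the 27 mm hole and the red-banded 38 mm one in the 43 mm hole, each within 10 mm of the hole's centre in the rack's x and y, its foot no more than 10 mm above the hole's floor, and upright to within 10 degrees (x of mandrel_blue in the frame of rack between -0.01 and 0.01 m and y of mandrel_blue in the frame of rack between 0.059 and 0.079 m and z of each of mandrel_blue, mandrel_red in the frame of rack below 0.025 m and angle between each of mandrel_blue, mandrel_red's own z axis and vertical below 0.175 rad and linear speed of each of mandrel_blue, mandrel_red below 0.03 m/s and x of mandrel_red in the frame of rack between -0.01 and 0.01 m and y of mandrel_red in the frame of rack between -0.039 and -0.019 m); the robot touches nothing.
It also fails if it takes over 64 s, if anything falls off the work surface, if the arm or the gripper's body presses on something with over 40 N, if the wrist force passes 120 N, or if a joint passes its speed limit or range.

## Working session

There is one attempt and no reset: what is moved stays moved. The work goes in short steps, Python scripts to look and compute and a tool call to move; the robot and the scene stay as the last step left them, time stands still between calls to the robot, and variables do not carry over. Pictures are saved under pics/ and viewed, at most 10 in all, crops included, and the job is handed in when it is done.

Besides the shell and the picture viewer there is one more tool, called after ">>>" by a JSON object that holds its "method" and its "body", one argument or row to a line. jog_arm: Moves the arm, as the interface text tells. Its arguments: {"type":"object","properties":{"delta_pos":{"type":"array"},"turn":{"type":"array"},"grip":{"type":"array"}},"required":["delta_pos","turn","grip"]}

```bash
ls; mkdir -p pics
python3 - <<'E'
from rig import *
import cv2,numpy as np,pickle
d={}
for n in("scene","top"):
    c=capture(n);d[n]=c;cv2.imwrite(f"pics/{n}0.png",c["color"]);print(n,{k:(np.round(v,4).tolist() if not np.isscalar(v) else v) for k,v in c.items() if k!="color"})
pickle.dump(d,open("c0.pkl","wb"))
print(read_state())
E
```

```text
pics
scene {'fovy': 55.89337754759326, 'cx': 252.90572760414778, 'cy': 192.93249217894126, 'camera_from_world': [[0.8422, 0.5392, 0.0081, -0.5062], [-0.2959, 0.4496, 0.8428, 0.0914], [0.4508, -0.7121, 0.5382, -0.8817], [0.0, 0.0, 0.0, 1.0]]}
top {'fovy': 51.46304163057592, 'cx': 255.5610620407431, 'cy': 186.86061352194162, 'camera_from_world': [[-0.0185, -0.9998, -0.0034, 0.0731], [0.9789, -0.0188, 0.2035, -0.522], [-0.2035, 0.0005, 0.9791, -0.5908], [0.0, 0.0, 0.0, 1.0]]}
{'time_s': 0.1, 'joint_positions': array([-7.74368516e+01,  3.02733434e+01,  8.21481037e+01, -1.74927405e-03,
        6.76898968e+01, -1.02265643e+01]), 'qvel': array([ 0.05445194, -0.1299085 , -0.1450663 ,  0.03424201, -0.03476345,
       -0.03351256]), 'tau': array([-7.31902164e-04, -4.40985954e+01, -1.77150589e+01,  6.35531824e-02,
        5.34087466e-02, -3.98706118e-05]), 'position': array([ 0.24195919, -0.57547896,  0.18487796]), 'tcp_rot': array([[ 9.21928285e-01,  3.87360342e-01, -4.50270253e-04],
       [ 3.87360474e-01, -9.21926401e-01,  1.89064322e-03],
       [ 3.17244169e-04, -1.91745436e-03, -9.99998111e-01]]), 'force': array([-0.08935528,  0.88768843, -0.50139295]), 'moment': array([-0.0114335 , -0.02138946,  0.01040928]), 'grasp_force': 0.0, 'opening': 1.0020435975255961}
```

View pics/scene0.png

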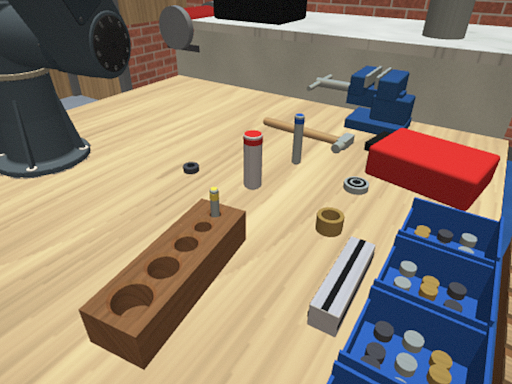

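View pics/top0.png

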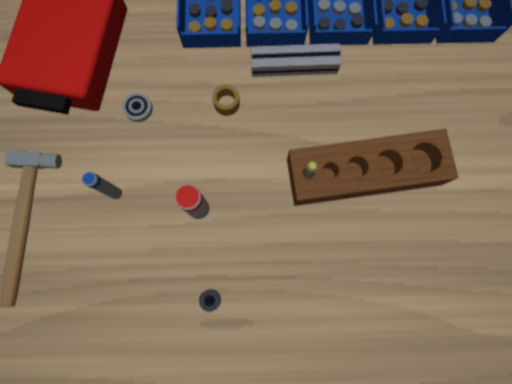

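The scene view shows red at (253,135) and blue at (299,118). In the top view their caps are at (189,197) and (91,179). The rack's holes run from the yellow mandrel at (312,165) to the 51 mm hole at (427,157). The hammer lies near the blue mandrel.

```bash
cat > h.py <<'E'
import numpy as np,cv2
def proj(c,P):
    P=np.atleast_2d(P);M=c["camera_from_world"];q=P@M[:3,:3].T+M[:3,3]
    f=c["color"].shape[0]/2/np.tan(np.radians(c["fovy"]/2))
    return np.c_[c["cx"]-f*q[:,0]/q[:,2],c["cy"]+f*q[:,1]/q[:,2]]
def onplane(c,uv,z):
    from scipy.optimize import fsolve
    return fsolve(lambda p:(proj(c,[p[0],p[1],z])[0]-uv),[.5,0.])
E
python3 - <<'E'
import pickle;from h import *
d=pickle.load(open("c0.pkl","rb"))
for n,rb,rr in(("top",(70,160,120,200),(170,180,215,225)),("scene",(285,105,310,130),(240,122,268,150))):
    c=d[n];I=c["color"].astype(int)
    for col,r,ch in(("blue",rb,0),("red",rr,2)):
        x0,y0,x1,y1=r;s=I[y0:y1,x0:x1];o=np.max(np.delete(s,ch,2),axis=2)
        m=((s[...,ch]>1.7*o)&(s[...,ch]>90)).astype(np.uint8)
        k,l,st,ce=cv2.connectedComponentsWithStats(m)
        for i in range(1,k):
            if st[i,4]>8: print(n,col,st[i],ce[i]+[x0,y0],"on z=.12",onplane(c,ce[i]+[x0,y0],.12))
t=d["top"]["color"][120:215,280:465];s=d["scene"]["color"][180:365,75:255]
cv2.imwrite("pics/rt.png",cv2.resize(t,None,fx=4,fy=4,interpolation=2))
cv2.imwrite("pics/rs.png",cv2.resize(s,None,fx=3,fy=3,interpolation=2))
E
```

```text
top blue [14 14 10  9 73] [ 88.23287671 177.89041096] on z=.12 [0.52758578 0.30685582]
top red [  6   5  23  23 417] [186.96882494 195.98800959] on z=.12 [0.49800528 0.16246848]
scene blue [12  9  6  2 10] [299.5 114.5] on z=.12 [0.52795806 0.30206669]
scene blue [11 14  8  5 29] [299.13793103 121.34482759] on z=.12 [0.54546953 0.26514067]
scene red [ 4  8 18  7 92] [252.52173913 133.13043478] on z=.12 [0.49751069 0.1585779 ]
scene red [  5  15  18   9 100] [253.52 142.01] on z=.12 [0.5213332 0.1248701]
```

View pics/rt.png

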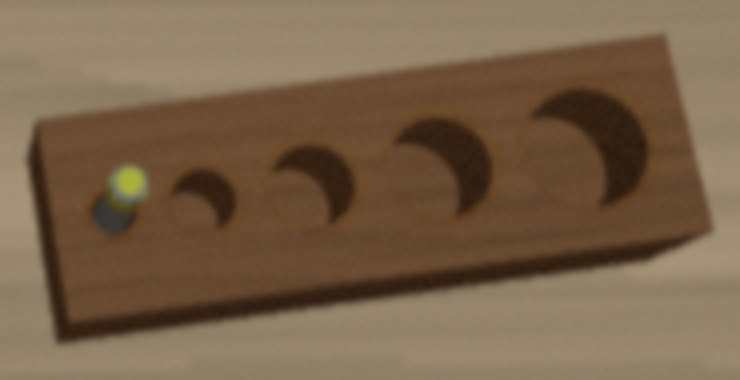

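View pics/rs.png

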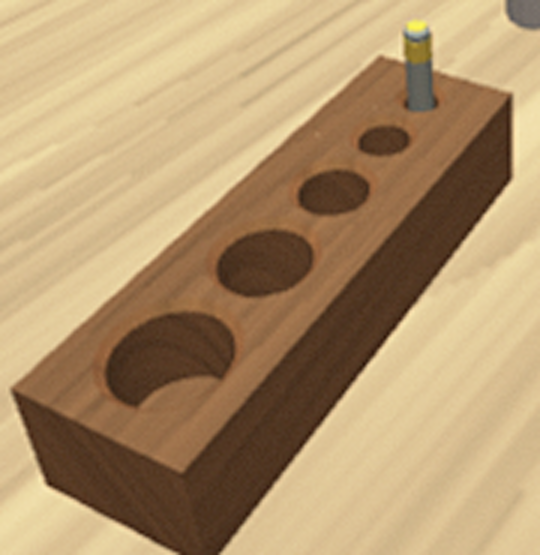

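The crops show the four empty holes, rims and corners clearly. In the top picture the 27 mm hole is at (330.5,169.6) and the 43 mm at (389.6,161.6). In the scene picture they are at (202.9,226.5) and (163.2,267.5).

Run:
```python
import pickle;from h import *
from scipy.optimize import least_squares
d=pickle.load(open("c0.pkl","rb"))
L=np.array([[0,.069],[0,.024],[0,-.029],[0,-.09],[.0425,.1315],[.0425,-.1315],[-.0425,-.1315],[-.0425,.1315]])
U={"top":np.array([[330.5,169.6],[357.9,165.9],[389.6,161.6],[426.1,156.6],[289.4,149.9],[446.1,129.1],[457.9,177.4],[297.4,200.4]]),
"scene":np.array([[202.9,226.5],[186.2,243.8],[163.2,267.5],[131.5,299.5],[245.2,211.5],[136.5,337.2],[79.5,309.8],[201.5,198.8]])}
caps={"top":[[88.2,177.9],[187,196]],"scene":[[299.3,114.9],[252.5,133.1]]}
def W(p):
    c,s=np.cos(p[2]),np.sin(p[2]);return np.c_[L@np.array([[c,-s],[s,c]]).T+p[:2],np.full(len(L),.06)]
def dist(c,uv,k):
    q=uv-[c["cx"],c["cy"]];f=192/np.tan(np.radians(c["fovy"]/2));return [c["cx"],c["cy"]]+q*(1+k*(q**2).sum(1,keepdims=True)/f**2)
for ns in(["top"],["scene"],["top","scene"]):
  for usek in(0,1):
    def R(p):
        r=[]
        for i,n in enumerate(ns):
            k=p[7+i]*usek
            r+=[(dist(d[n],proj(d[n],W(p)),k)-U[n]).ravel(),(dist(d[n],proj(d[n],[[p[3],p[4],.12],[p[5],p[6],.12]]),k)-caps[n]).ravel()]
        return np.concatenate(r)
    o=least_squares(R,[.5,-.15,0.1,.53,.3,.5,.16,0,0],x_scale=[.1]*7+[1,1])
    print(ns,usek,"rack",o.x[:2].round(4),np.degrees(o.x[2]).round(2),"blue",o.x[3:5].round(4),"red",o.x[5:7].round(4),"k",o.x[7:].round(3),"rms",np.sqrt(np.mean(o.fun**2)).round(2))
    print("  holes27,43",W(o.x)[[0,2],:2].round(4).tolist())
```

```text
['top'] 0 rack [ 0.5564 -0.127 ] 6.92 blue [0.5276 0.3069] red [0.498  0.1624] k [0. 0.] rms 0.47
  holes27,43 [[0.5481, -0.0585], [0.5599, -0.1558]]
['top'] 1 rack [ 0.5565 -0.1276] 6.91 blue [0.5276 0.3076] red [0.498  0.1625] k [-0.017  0.   ] rms 0.41
  holes27,43 [[0.5482, -0.0591], [0.56, -0.1563]]
['scene'] 0 rack [ 0.5591 -0.1326] 7.04 blue [0.5287 0.2996] red [0.4974 0.1587] k [0. 0.] rms 0.84
  holes27,43 [[0.5506, -0.0641], [0.5626, -0.1614]]
['scene'] 1 rack [ 0.5595 -0.1347] 6.79 blue [0.5282 0.3013] red [0.4972 0.159 ] k [-0.054  0.   ] rms 0.56
  holes27,43 [[0.5513, -0.0662], [0.5629, -0.1635]]
['top', 'scene'] 0 rack [ 0.5573 -0.13  ] 7.01 blue [0.5271 0.3063] red [0.4973 0.1617] k [0. 0.] rms 1.39
  holes27,43 [[0.5489, -0.0615], [0.5609, -0.1587]]
['top', 'scene'] 1 rack [ 0.5576 -0.1305] 7.04 blue [0.5269 0.3084] red [0.4973 0.1619] k [-0.057  0.015] rms 1.16
  holes27,43 [[0.5492, -0.062], [0.5612, -0.1593]]
```

>>> {"method": "jog_arm", "body": {
  "delta_pos": [
    [25.5,73.6,0],
    [25.5,73.6,0],
    [25.5,73.6,0],
    [25.5,73.6,0],
    [25.5,73.6,0],
    [25.5,73.6,0],
    [25.5,73.6,0],
    [25.5,73.6,0],
    [25.5,73.6,0],
    [25.5,73.6,0],
    [25.5,73.6,0],
    [25.5,73.6,0]
  ],
  "turn": [10,20,30,40,50,60,70,74,74,74,74,74],
  "grip": [0,0,0,0,0,0,0,0,0,0,0,0]
}}

```text
time_s: 1.6
position: [0.488, 0.1346, 0.1856]
tcp_rot: [[-0.119, 0.993, -0.0], [0.993, 0.119, -0.0], [-0.0, -0.0, -1.0]]
force: [0.8, -0.4, 0.5]
opening: 1.0
grasp_force: 0.0
```

>>> {"method": "jog_arm", "body": {
  "delta_pos": [
    [0.9,2.5,0],
    [0.9,2.5,0],
    [0.9,2.5,0],
    [0.9,2.5,0]
  ],
  "turn": [0,0,0,0],
  "grip": [0,0,0,0]
}}

```text
time_s: 2.1
position: [0.4961, 0.1563, 0.1856]
tcp_rot: [[-0.117, 0.993, -0.001], [0.993, 0.117, -0.0], [-0.0, -0.001, -1.0]]
force: [0.5, -0.6, -0.3]
opening: 0.996
grasp_force: 0.0
```

>>> {"method": "jog_arm", "body": {
  "delta_pos": [
    [0.2,0.4,0],
    [0.2,0.4,-4],
    [0.2,0.4,-8],
    [0.2,0.4,-10.5],
    [0.2,0.4,-10.5],
    [0.2,0.4,-10.5],
    [0.2,0.4,-10.5]
  ],
  "turn": [0,0,0,0,0,0,0],
  "grip": [0,0,0,0,0,0,0]
}}

```text
time_s: 2.98
position: [0.4999, 0.1616, 0.0821]
tcp_rot: [[-0.118, 0.993, 0.003], [0.993, 0.118, 0.0], [-0.0, 0.003, -1.0]]
force: [0.2, 0.2, 0.3]
opening: 1.001
grasp_force: 0.0
```

>>> {"method": "jog_arm", "body": {
  "delta_pos": [
    [0,0,0],
    [0,0,0],
    [0,0,0],
    [0,0,0],
    [0,0,0],
    [0,0,0],
    [0,0,0],
    [0,0,0]
  ],
  "turn": [0,0,0,0,0,0,0,0],
  "grip": [1,1,1,1,1,1,1,1]
}}

```text
time_s: 3.98
position: [0.4984, 0.1615, 0.0807]
tcp_rot: [[-0.118, 0.993, -0.001], [0.993, 0.118, -0.0], [0.0, -0.001, -1.0]]
force: [-1.6, -0.4, -0.1]
opening: 0.397
grasp_force: 30.0
```

>>> {"method": "jog_arm", "body": {
  "delta_pos": [
    [0,0,2],
    [0,0,6],
    [0,0,10],
    [0,0,13],
    [0,0,13],
    [0,0,13],
    [0,0,13]
  ],
  "turn": [0,0,0,0,0,0,0],
  "grip": [1,1,1,1,1,1,1]
}}

```text
time_s: 4.85
position: [0.4975, 0.1614, 0.2092]
tcp_rot: [[-0.118, 0.993, -0.003], [0.993, 0.118, -0.0], [0.0, -0.003, -1.0]]
force: [-0.7, 0.4, 0.6]
opening: 0.009
grasp_force: 0.0
```

Run:
```python
from rig import *
import cv2,numpy as np
a=capture("scene")["color"];b=capture("top")["color"]
cv2.imwrite("pics/g1.png",np.vstack([cv2.resize(a[20:220,130:390],None,fx=2,fy=2)[:300],cv2.resize(b[120:270,100:360],None,fx=2,fy=2)]))
s=read_state();print(s["position"],s["opening"],s["force"],s["joint_positions"])
```

```text
[0.49788492 0.16139884 0.20944275] 0.007619183134257772 [ 0.08213429  0.56921002 -0.19481975] [ 5.71755523e+00  2.07763255e+01  9.48450111e+01 -1.05733660e-03
  6.45350035e+01 -1.07031279e+00]
```

View pics/g1.png

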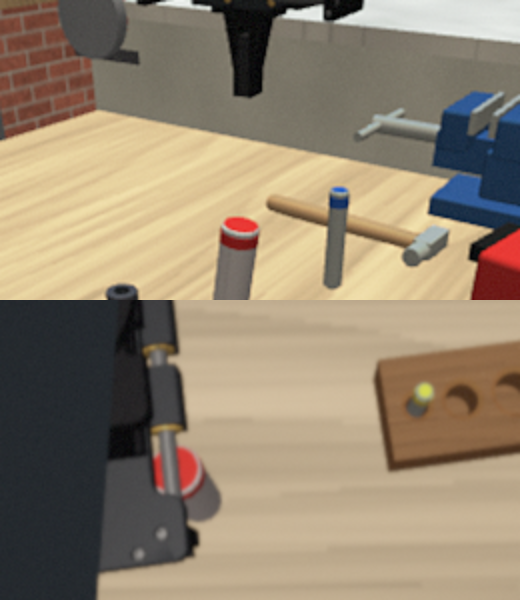

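The grasp slipped: the fingers are shut and red still stands, with its cap now at about (250,133) in the scene view. The fingertip is at (253.5,66.5) in the scene view, which I'll check against the calibration.

Run:
```python
from rig import *;from h import *
a=capture("scene");b=capture("top")
print("tcp proj",proj(a,[.498,.1614,.2094]),proj(b,[.498,.1614,.2094]))
I=a["color"].astype(int)[120:160,230:270];m=((I[...,2]>1.7*I[...,:2].max(2))&(I[...,2]>90)).astype(np.uint8)
k,l,st,ce=cv2.connectedComponentsWithStats(m)
for i in range(1,k):
    if st[i,4]>8: print(st[i],ce[i]+[230,120],onplane(a,ce[i]+[230,120],.12))
I=b["color"].astype(int)[185:225,165:220];m=((I[...,2]>1.7*I[...,:2].max(2))&(I[...,2]>90)).astype(np.uint8)
ys,xs=np.nonzero(m);print("top red extents",xs.min()+165,xs.max()+165,ys.min()+185,ys.max()+185)
print(onplane(b,[189,205],.12), onplane(a,[253.5,66.5],.2094))
```

```text
tcp proj [[253.9522769   86.96543847]] [[175.26969119 182.73449075]]
[ 4  8 17  7 90] [242.33333333 131.04444444] [0.47521433 0.15610223]
[ 4 16 18  8 97] [242.75257732 139.96907216] [0.49962291 0.12137128]
top red extents 178 203 206 224
[0.48479146 0.1593341 ] [0.41501849 0.28987569]
```

>>> {"method": "jog_arm", "body": {
  "delta_pos": [
    [0,0,0],
    [0,0,0],
    [0,0,0],
    [0,0,0],
    [0,0,0],
    [0,0,0]
  ],
  "turn": [0,0,0,0,0,0],
  "grip": [0,0,0,0,0,0]
}}

```text
time_s: 5.8
position: [0.4987, 0.1615, 0.2108]
tcp_rot: [[-0.118, 0.993, 0.0], [0.993, 0.118, 0.0], [-0.0, 0.0, -1.0]]
force: [0.6, 0.6, -0.0]
opening: 0.605
grasp_force: 0.0
```

Run:
```python
from rig import *;from h import *
a=capture("scene");b=capture("top");s=read_state()
p=s["position"];R=s["tcp_rot"];print(p,s["opening"])
I=a["color"].copy();J=b["color"].copy()
for c,im in((a,I),(b,J)):
    for q in(p,p+R[:,1]*.0435,p-R[:,1]*.0435,p-R[:,2]*.07): cv2.drawMarker(im,tuple(int(round(v)) for v in proj(c,q)[0]),(0,255,0),0,6,1)
cv2.imwrite("pics/g2.png",np.hstack([cv2.resize(I[:200,130:330],None,fx=2,fy=2),cv2.resize(J[120:320,100:300],None,fx=2,fy=2)]))
```

```text
[0.49865179 0.16149505 0.21076298] 0.6970522179296816
```

View pics/g2.png

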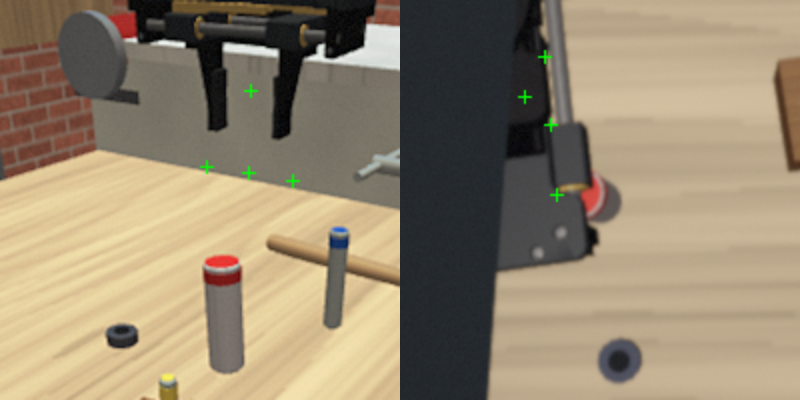

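The second picture shows the hand well above the projected TCP. The tips are at scene (238,65) and (271,68), about 20 px too high, while red stands again with its cap at (241,131). So the reported pose and the cameras disagree by roughly 4 cm, and I'll check this over a free spot.

>>> {"method": "jog_arm", "body": {
  "delta_pos": [
    [5,0,0],
    [10,0,0],
    [11,0,0],
    [11,0,-4],
    [11,0,-8],
    [11,0,-12],
    [11,0,-16],
    [11,0,-16],
    [11,0,-16],
    [11,0,-16]
  ],
  "turn": [0,0,0,0,0,0,0,0,0,0],
  "grip": [1,1,1,1,1,1,1,1,1,1]
}}

```text
time_s: 7.15
position: [0.6102, 0.1617, 0.053]
tcp_rot: [[-0.118, 0.993, 0.004], [0.993, 0.118, 0.0], [-0.0, 0.004, -1.0]]
force: [0.2, -0.2, 0.4]
opening: 0.004
grasp_force: 0.0
```

Run:
```python
from rig import *;from h import *
a=capture("scene");b=capture("top");s=read_state()
p=s["position"];print(p,s["opening"],s["force"])
I=a["color"].copy();J=b["color"].copy()
for c,im in((a,I),(b,J)):
    print(proj(c,p))
cv2.imwrite("pics/g3.png",np.hstack([cv2.resize(I[20:220,180:380],None,fx=2,fy=2),cv2.resize(J[60:260,100:300],None,fx=2,fy=2)]))
```

```text
[0.60990455 0.16166163 0.05266517] 0.007763667390640669 [-0.33346705 -0.42663764 -0.03251591]
[[302.48869951 178.31994527]]
[[195.51674078 137.2001019 ]]
```

View pics/g3.png

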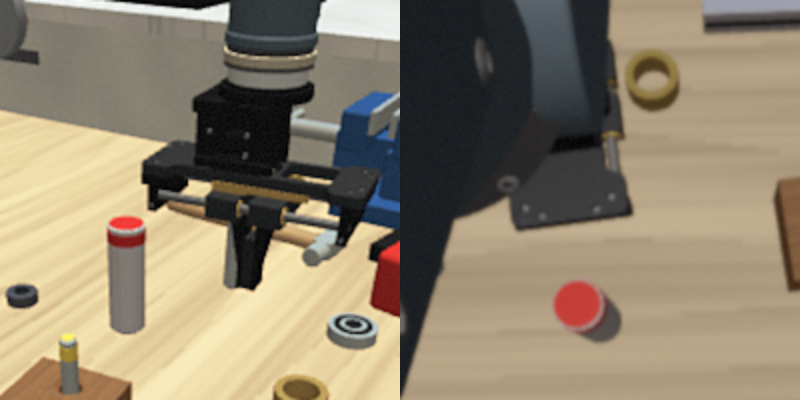

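The fingertip is at scene (303.5,162.5) against a predicted (302.5,178), so it is again about 16 px too high. The body's end plate is at top (158–215,165–172) and red's cap is at (188,212). I'll solve for the offset with both views.

Run:
```python
import pickle;from h import *
d=pickle.load(open("c0.pkl","rb"));a,b=d["scene"],d["top"]
for z in(.053,.07,.08,.09,.1): print("tip z",z,onplane(a,[303.5,162.5],z).round(4))
print("nominal plate end corners (x,y):")
p=np.array([.61,.1617]);X=np.array([-.118,.993]);Y=np.array([.993,.118])
print(p-Y*.095+X*.0375,p-Y*.095-X*.0375)
for z in(.12,.16,.2,.24): print("plate z",z,onplane(b,[158.5,172.5],z).round(3),onplane(b,[215,165],z).round(3),"scene R corner",onplane(a,[180+190,20+85],z).round(3),"L",onplane(a,[180+72,20+80],z).round(3))
print("red now top",onplane(b,[188.5,212],.12),"scene",onplane(a,[243.5,132],.12))
```

```text
tip z 0.053 [0.5832 0.221 ]
tip z 0.07 [0.5962 0.1909]
tip z 0.08 [0.6039 0.1732]
tip z 0.09 [0.6116 0.1555]
tip z 0.1 [0.6193 0.1378]
nominal plate end corners (x,y):
[0.51124   0.1877275] [0.52009   0.1132525]
plate z 0.12 [0.534 0.205] [0.543 0.122] scene R corner [0.638 0.452] L [0.388 0.327]
plate z 0.16 [0.524 0.195] [0.533 0.118] scene R corner [0.668 0.331] L [0.454 0.224]
plate z 0.2 [0.514 0.185] [0.522 0.114] scene R corner [0.698 0.211] L [0.52  0.121]
plate z 0.24 [0.504 0.175] [0.511 0.11 ] scene R corner [0.729 0.09 ] L [0.585 0.019]
red now top [0.47466927 0.15989274] scene [0.47978014 0.15343109]
```

>>> {"method": "jog_arm", "body": {
  "delta_pos": [
    [0,0,-3],
    [0,0,-4.5],
    [0,0,-5.3],
    [0,0,-5.3],
    [0,0,-5.5],
    [0,0,-5.5],
    [0,0,-5.5]
  ],
  "turn": [0,0,0,0,0,0,0],
  "grip": [1,1,1,1,1,1,1]
}}

```text
time_s: 8.12
position: [0.609, 0.1616, -0.0038]
tcp_rot: [[-0.118, 0.993, 0.001], [0.993, 0.118, 0.0], [0.0, 0.001, -1.0]]
force: [-0.6, 0.4, -0.3]
opening: 0.006
grasp_force: 0.0
```

>>> {"method": "jog_arm", "body": {
  "delta_pos": [
    [0,0,-1],
    [0,0,-1.5],
    [0,0,-2.0],
    [0,0,-2.0],
    [0,0,-2.0]
  ],
  "turn": [0,0,0,0,0],
  "grip": [1,1,1,1,1]
}}

```text
time_s: 8.75
position: [0.6088, 0.1615, -0.0243]
tcp_rot: [[-0.118, 0.993, 0.0], [0.993, 0.118, 0.0], [-0.0, 0.0, -1.0]]
force: [-0.3, 0.1, 0.3]
opening: 0.008
grasp_force: 0.0
```

>>> {"method": "jog_arm", "body": {
  "delta_pos": [
    [0,0,-0.2],
    [0,0,-0.4],
    [0,0,-0.6],
    [0,0,-0.6],
    [0,0,-0.6]
  ],
  "turn": [0,0,0,0,0],
  "grip": [1,1,1,1,1]
}}

```text
time_s: 9.38
position: [0.6087, 0.1615, -0.0303]
tcp_rot: [[-0.118, 0.993, -0.0], [0.993, 0.118, -0.0], [-0.0, -0.0, -1.0]]
force: [0.7, 0.4, -0.8]
opening: 0.007
grasp_force: 0.0
```

>>> {"method": "jog_arm", "body": {
  "delta_pos": [
    [0,0,6],
    [0,0,12],
    [0,0,16],
    [-6,-0.2,16],
    [-12,-0.4,16],
    [-13.1,-0.4,16],
    [-13.1,-0.4,16],
    [-13.1,-0.4,16],
    [-13.1,-0.4,16],
    [-13.1,-0.4,16]
  ],
  "turn": [0,0,0,0,0,0,0,0,0,0],
  "grip": [0,0,0,0,0,0,0,0,0,0]
}}

```text
time_s: 10.62
position: [0.4786, 0.1574, 0.1296]
tcp_rot: [[-0.118, 0.993, 0.0], [0.993, 0.118, 0.0], [-0.0, 0.0, -1.0]]
force: [0.3, 0.4, -0.2]
opening: 0.979
grasp_force: 0.0
```

>>> {"method": "jog_arm", "body": {
  "delta_pos": [
    [0,0,-4],
    [0,0,-7],
    [0,0,-8.6],
    [0,0,-8.6],
    [0,0,-8.6]
  ],
  "turn": [0,0,0,0,0],
  "grip": [0,0,0,0,0]
}}

```text
time_s: 11.25
position: [0.4784, 0.1576, 0.0441]
tcp_rot: [[-0.118, 0.993, 0.001], [0.993, 0.118, 0.0], [-0.0, 0.001, -1.0]]
force: [0.5, 0.8, -0.6]
opening: 1.0
grasp_force: 0.0
```

>>> {"method": "jog_arm", "body": {
  "delta_pos": [
    [0,0,0],
    [0,0,0],
    [0,0,0],
    [0,0,0],
    [0,0,0],
    [0,0,0],
    [0,0,0],
    [0,0,0],
    [0,0,0],
    [0,0,0]
  ],
  "turn": [0,0,0,0,0,0,0,0,0,0],
  "grip": [1,1,1,1,1,1,1,1,1,1]
}}

```text
time_s: 12.5
position: [0.4774, 0.1575, 0.0437]
tcp_rot: [[-0.118, 0.993, -0.001], [0.993, 0.118, -0.0], [-0.0, -0.001, -1.0]]
force: [-0.1, -0.5, 1.2]
opening: 0.43
grasp_force: 29.9
```

>>> {"method": "jog_arm", "body": {
  "delta_pos": [
    [0,0,3],
    [0,0,8],
    [0,0,12.5],
    [0,0,13],
    [1.5,-5.5,13],
    [3,-11,13],
    [4.5,-17,13],
    [6,-23,13],
    [7.5,-28,13],
    [8.4,-31.5,13],
    [8.4,-31.5,13],
    [8.4,-31.5,13]
  ],
  "turn": [0,0,0,0,0,0,0,0,0,0,0,0],
  "grip": [1,1,1,1,1,1,1,1,1,1,1,1]
}}

```text
time_s: 14.0
position: [0.5599, -0.1565, 0.1715]
tcp_rot: [[-0.118, 0.993, -0.004], [0.993, 0.118, 0.003], [0.003, -0.004, -1.0]]
force: [0.2, -0.4, -3.7]
opening: 0.43
grasp_force: 30.0
```

>>> {"method": "jog_arm", "body": {
  "delta_pos": [
    [0,0,-2],
    [0,0,-4],
    [0,0,-5],
    [0,0,-5],
    [0,0,-5],
    [0,0,-5]
  ],
  "turn": [0,0,0,0,0,0],
  "grip": [1,1,1,1,1,1]
}}

```text
time_s: 14.75
position: [0.5623, -0.1577, 0.1246]
tcp_rot: [[-0.118, 0.993, 0.002], [0.993, 0.118, -0.001], [-0.001, 0.002, -1.0]]
force: [-0.1, -0.3, -3.3]
opening: 0.429
grasp_force: 30.0
```

Run:
```python
from rig import *;from h import *
a=capture("scene");s=read_state();print(s["position"],s["opening"],s["force"])
cv2.imwrite("pics/g4.png",cv2.resize(a["color"][110:360,70:270],None,fx=2.4,fy=2.4,interpolation=2))
# expected outline of a foot centred over the hole at z=.08
t=np.linspace(0,2*np.pi,60);
for z in(.08,.084,.19): 
    q=proj(a,np.c_[.5626+.019*np.cos(t),-.1614+.019*np.sin(t),0*t+z]);print(z,(q.min(0)-[70,110])*2.4,(q.max(0)-[70,110])*2.4)
```

```text
[ 0.56219697 -0.15769565  0.12451262] 0.4287279518724684 [-0.73941234  0.03361994 -3.10858549]
0.08 [183.31460988 324.08578633] [255.20878309 372.00650645]
0.084 [182.18953342 318.59213939] [254.4281957 366.3520671]
0.19 [148.04032979 152.82289789] [230.78319011 194.04692669]
```

View pics/g4.png

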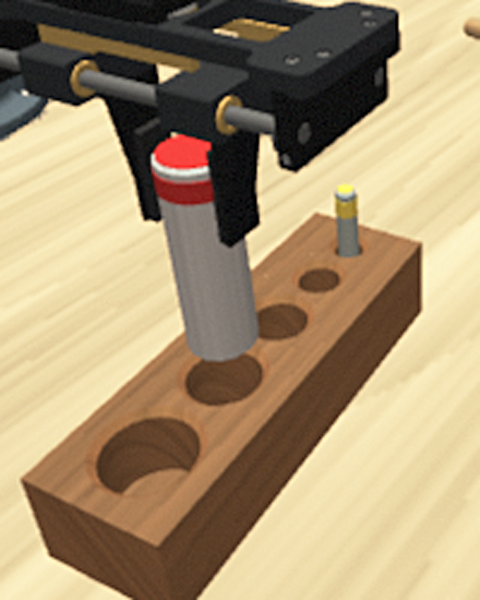

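The foot is at crop (223,360), right over the 43 mm hole at (224,377). It is about 4 mm too far in +y, so I'll correct that and descend.

>>> {"method": "jog_arm", "body": {
  "delta_pos": [
    [0.05,-0.4,0],
    [0.05,-0.4,0],
    [0.05,-0.4,-1],
    [0.05,-0.4,-1.7],
    [0.05,-0.4,-2.2],
    [0.05,-0.4,-2.6],
    [0.05,-0.4,-3.0],
    [0.05,-0.4,-3.0]
  ],
  "turn": [0,0,0,0,0,0,0,0],
  "grip": [1,1,1,1,1,1,1,1]
}}

```text
time_s: 15.8
position: [0.562, -0.1614, 0.0934]
tcp_rot: [[-0.118, 0.993, -0.001], [0.993, 0.118, 0.0], [0.0, -0.001, -1.0]]
force: [0.2, -0.4, -3.7]
opening: 0.43
grasp_force: 30.0
```

>>> {"method": "jog_arm", "body": {
  "delta_pos": [
    [0,0,-0.7],
    [0,0,-1.4],
    [0,0,-2.1],
    [0,0,-2.6],
    [0,0,-3.0],
    [0,0,-3.2],
    [0,0,-3.2]
  ],
  "turn": [0,0,0,0,0,0,0],
  "grip": [1,1,1,1,1,1,1]
}}

```text
time_s: 16.68
position: [0.5622, -0.1615, 0.0617]
tcp_rot: [[-0.118, 0.993, -0.0], [0.993, 0.118, 0.0], [0.0, -0.0, -1.0]]
force: [0.6, 0.4, -3.4]
opening: 0.43
grasp_force: 30.0
```

>>> {"method": "jog_arm", "body": {
  "delta_pos": [
    [0,0,-0.15],
    [0,0,-0.25],
    [0,0,-0.25],
    [0,0,-0.25],
    [0,0,-0.25],
    [0,0,-0.25],
    [0,0,-0.25],
    [0,0,-0.25],
    [0,0,-0.25],
    [0,0,-0.25]
  ],
  "turn": [0,0,0,0,0,0,0,0,0,0],
  "grip": [1,1,1,0.3,0.3,0.3,0.3,0.3,0.3,0.3]
}}

```text
time_s: 17.92
position: [0.5622, -0.1615, 0.0592]
tcp_rot: [[-0.118, 0.993, -0.0], [0.993, 0.118, 0.0], [0.0, -0.0, -1.0]]
force: [0.2, 0.7, 0.2]
opening: 0.699
grasp_force: 0.0
```

>>> {"method": "jog_arm", "body": {
  "delta_pos": [
    [0,0,4],
    [0,0,9],
    [0,0,11],
    [-0.4,5,11],
    [-0.8,11,11],
    [-1.2,17,11],
    [-1.6,23,11],
    [-2,29,11],
    [-2.6,35,11],
    [-3,41,11],
    [-3.4,46.5,11],
    [-3.4,46.5,11]
  ],
  "turn": [0,0,0,0,0,0,0,0,0,0,0,0],
  "grip": [0,0,0,0,0,0,0,0,0,0,0,0]
}}

```text
time_s: 19.42
position: [0.5272, 0.3074, 0.1692]
tcp_rot: [[-0.124, 0.992, 0.001], [0.992, 0.124, 0.001], [0.001, 0.001, -1.0]]
force: [0.9, -0.9, -0.0]
opening: 1.001
grasp_force: 0.0
```

Run:
```python
from rig import *;from h import *
a=capture("scene");s=read_state();print(s["position"])
L=a["color"].astype(int)
for r,ch in(((285,105,312,130),0),((120,190,215,270),2)):
    x0,y0,x1,y1=r;q=L[y0:y1,x0:x1];m=((q[...,ch]>1.7*np.delete(q,ch,2).max(2))&(q[...,ch]>90)).astype(np.uint8)
    k,l,st,ce=cv2.connectedComponentsWithStats(m)
    for i in range(1,k):
        if st[i,4]>8:print(ch,st[i],ce[i]+[x0,y0],onplane(a,ce[i]+[x0,y0],.12 if ch==0 else .135))
```

```text
[0.52737674 0.30513032 0.1689868 ]
0 [12  9  6  2 10] [299.5 114.5] [0.52795806 0.30206669]
0 [11 14  7  5 27] [298.88888889 121.40740741] [0.54519276 0.2645298 ]
2 [ 21  22  29  17 361] [154.97783934 220.38227147] [ 0.56133725 -0.16133832]
2 [ 21  34  32  18 253] [157.18181818 235.29644269] [ 0.58427588 -0.18043926]
```

Red's cap is now at (.561,-.161), consistent with a height of 0.135, so it is seated. Now for blue.

>>> {"method": "jog_arm", "body": {
  "delta_pos": [
    [0,0,0],
    [0,0,0],
    [0,0,-4],
    [0,0,-8],
    [0,0,-11],
    [0,0,-12.5],
    [0,0,-12.5],
    [0,0,-12.5]
  ],
  "turn": [0,0,0,0,0,0,0,0],
  "grip": [0,0,0,0,0,0,0,0]
}}

```text
time_s: 20.48
position: [0.5294, 0.3036, 0.0455]
tcp_rot: [[-0.118, 0.993, 0.002], [0.993, 0.118, 0.001], [0.001, 0.002, -1.0]]
force: [-0.6, -0.1, 0.4]
opening: 0.999
grasp_force: 0.0
```

>>> {"method": "jog_arm", "body": {
  "delta_pos": [
    [0,0,0],
    [0,0,0],
    [0,0,0],
    [0,0,0],
    [0,0,0],
    [0,0,0],
    [0,0,0],
    [0,0,0],
    [0,0,0],
    [0,0,0],
    [0,0,0],
    [0,0,0]
  ],
  "turn": [0,0,0,0,0,0,0,0,0,0,0,0],
  "grip": [1,1,1,1,1,1,1,1,1,1,1,1]
}}

```text
time_s: 21.98
position: [0.5279, 0.3035, 0.0442]
tcp_rot: [[-0.118, 0.993, -0.0], [0.993, 0.118, -0.0], [-0.0, -0.0, -1.0]]
force: [-1.4, -0.0, -0.5]
opening: 0.241
grasp_force: 29.9
```

>>> {"method": "jog_arm", "body": {
  "delta_pos": [
    [0,0,3],
    [0,0,8],
    [0,0,13],
    [0,0,14],
    [0.3,-6,14],
    [0.6,-12,14],
    [1,-18,14],
    [1.4,-24,14],
    [1.8,-30,14],
    [2.2,-35,14],
    [2.2,-36.8,14],
    [2.2,-36.8,14]
  ],
  "turn": [0,0,0,0,0,0,0,0,0,0,0,0],
  "grip": [1,1,1,1,1,1,1,1,1,1,1,1]
}}

```text
time_s: 23.48
position: [0.5491, -0.065, 0.1826]
tcp_rot: [[-0.116, 0.993, -0.003], [0.993, 0.116, 0.002], [0.002, -0.003, -1.0]]
force: [0.3, 0.4, -3.7]
opening: 0.243
grasp_force: 30.0
```

>>> {"method": "jog_arm", "body": {
  "delta_pos": [
    [0,0,0],
    [0,0,0],
    [0,0,-3],
    [0,0,-5.5],
    [0,0,-6],
    [0,0,-6],
    [0,0,-6],
    [0,0,-6]
  ],
  "turn": [0,0,0,0,0,0,0,0],
  "grip": [1,1,1,1,1,1,1,1]
}}

```text
time_s: 24.48
position: [0.5509, -0.0646, 0.1252]
tcp_rot: [[-0.118, 0.993, 0.002], [0.993, 0.118, -0.001], [-0.001, 0.002, -1.0]]
force: [1.5, 0.1, -3.7]
opening: 0.243
grasp_force: 30.0
```

Run:
```python
from rig import *;from h import *
a=capture("scene");s=read_state();p=s["position"];print(p,s["opening"],s["force"])
o=np.array([150,120]);I=cv2.resize(a["color"][120:260,150:260],None,fx=4,fy=4,interpolation=2)
t=np.linspace(0,2*np.pi,60);zf=p[2]-.0442
for r,z,col in((.011,zf+.004,(0,255,0)),(.007,zf,(255,255,0)),(.0175,.06,(0,255,255))):
    q=proj(a,np.c_[.5506+r*np.cos(t),-.0641+r*np.sin(t),0*t+z]);cv2.polylines(I,[((q-o+.5)*4).astype(int)],True,col,1)
cv2.imwrite("pics/g5.png",I)
```

```text
[ 0.55073473 -0.06464712  0.12508764] 0.24759314783005554 [-0.73840706 -0.46840733 -3.64361643]
```

View pics/g5.png

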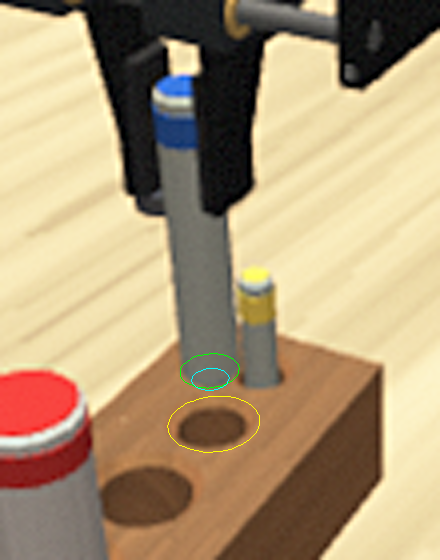

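The foot is at crop (208,380), nearly on the predicted ring, and the hole centre at (213,427) is about 1 px lower than modelled. I'll shift slightly and descend.

>>> {"method": "jog_arm", "body": {
  "delta_pos": [
    [0.1,-0.15,0],
    [0.1,-0.15,-0.8],
    [0.1,-0.15,-1.4],
    [0.1,-0.15,-2],
    [0.1,-0.15,-2.4],
    [0.1,-0.15,-2.8],
    [0.1,-0.15,-3.1],
    [0.1,-0.15,-3.1]
  ],
  "turn": [0,0,0,0,0,0,0,0],
  "grip": [1,1,1,1,1,1,1,1]
}}

```text
time_s: 25.52
position: [0.5511, -0.0659, 0.093]
tcp_rot: [[-0.118, 0.993, -0.0], [0.993, 0.118, 0.0], [0.0, -0.0, -1.0]]
force: [0.5, 0.3, -3.5]
opening: 0.241
grasp_force: 30.0
```

Foot at about 0.049 with no contact force, so it is in the hole.

>>> {"method": "jog_arm", "body": {
  "delta_pos": [
    [0,0,-0.7],
    [0,0,-1.4],
    [0,0,-2.1],
    [0,0,-2.6],
    [0,0,-3.0],
    [0,0,-3.2],
    [0,0,-3.3],
    [0,0,-3.3]
  ],
  "turn": [0,0,0,0,0,0,0,0],
  "grip": [1,1,1,1,1,1,1,1]
}}

```text
time_s: 26.52
position: [0.5509, -0.0659, 0.0602]
tcp_rot: [[-0.118, 0.993, -0.0], [0.993, 0.118, 0.0], [0.0, -0.0, -1.0]]
force: [-1.0, 1.3, -4.7]
opening: 0.24
grasp_force: 30.0
```

>>> {"method": "jog_arm", "body": {
  "delta_pos": [
    [0,0,0],
    [0,0,0],
    [0,0,0],
    [0,0,0],
    [0,0,0],
    [0,0,0],
    [0,0,0],
    [0,0,0],
    [0,0,0],
    [0,0,0]
  ],
  "turn": [0,0,0,0,0,0,0,0,0,0],
  "grip": [0.3,0.3,0.3,0.3,0.3,0.3,0.3,0.3,0.3,0.3]
}}

```text
time_s: 27.78
position: [0.5512, -0.066, 0.0603]
tcp_rot: [[-0.118, 0.993, -0.0], [0.993, 0.118, 0.0], [0.0, -0.0, -1.0]]
force: [0.2, 0.9, 0.4]
opening: 0.7
grasp_force: 0.0
```

>>> {"method": "jog_arm", "body": {
  "delta_pos": [
    [0,0,3],
    [0,0,8],
    [0,0,13],
    [0,5,15],
    [0,11,15],
    [0,17,15],
    [0,22,15],
    [0,22,15],
    [0,22,15],
    [0,22,15],
    [0,22,15],
    [0,22,15]
  ],
  "turn": [0,0,0,0,0,0,0,0,0,0,0,0],
  "grip": [0.3,0.3,0.3,0.3,0.3,0.3,0.3,0.3,0.3,0.3,0.3,0.3]
}}

```text
time_s: 29.28
position: [0.5514, 0.1531, 0.2103]
tcp_rot: [[-0.117, 0.993, 0.0], [0.993, 0.117, -0.0], [-0.0, 0.0, -1.0]]
force: [-0.8, -0.4, 0.0]
opening: 0.702
grasp_force: 0.0
```

Run:
```python
from rig import *;from h import *
a=capture("scene");b=capture("top")
cv2.imwrite("pics/g6.png",np.hstack([cv2.resize(a["color"][150:350,70:270],None,fx=2,fy=2),cv2.resize(b["color"][80:280,270:470],None,fx=2,fy=2)]))
print(read_state()["position"])
for c,n in((a,"scene"),(b,"top")):
    for z in(.135,): print(n,"blue",proj(c,[.551,-.063,z]),"red",proj(c,[.562,-.161,z]))
```

```text
[0.55128155 0.15346526 0.21025636]
scene blue [[200.2497105  183.24011464]] red [[155.57263002 220.42199163]]
top blue [[343.12568201 154.74844764]] red [[410.74726897 146.10822641]]
```

View pics/g6.png

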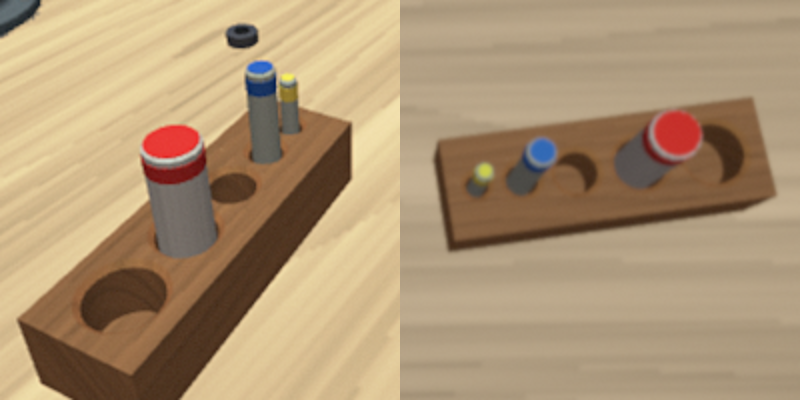

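Both mandrels stand upright in their holes. The blue cap is at scene (200,184) and red at (156,221), which matches seated tops at 0.135.

```bash
python3 -c "
from rig import *
print(hand_in())"
```

```text
the job is handed in; nothing more can be done
None
```

I put the blue mandrel in the 27 mm hole and the red one in the 43 mm hole and handed the job in at about 29 s; the last pictures show both upright, released and seated, with the arm clear, after a slipped first grasp on red, which stayed standing (the hand sat about 35 mm above its reported height); the hand-in call returned no verdict.

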